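# Find the clear ejector-pin bore in a tilted mould insert

### The arm

A 6-joint arm with a two-finger parallel gripper is mounted at the origin on the work surface. World frame = base frame: x ahead of the robot, y to its left, z up, the work surface at z = 0. Lengths are in m, angles in rad, forces in N, time in s.
With the tool pointing down it reaches from about 0.275 to 0.75 m from the base axis. Payload 10.2 kg.
Tool frame: the origin (TCP) lies at the very end of the fingers, on their centre line; the grasp point (between the pads) lies 19 mm behind it; x points along the fingers, z is the direction in which the jaws open and shut, and the axes are right-handed (so a half turn about x gives the same grasp; the last joint's range is limited). The gripper opens to 85 mm and grips with 20 to 120 N. Pads are 22 mm wide; open, the fingers measure 114 mm over their backs; the gripper's body (76 mm by 85 mm) begins 54 mm behind the grasp point. The pads swing forward as they close: fully open they stand 13 mm farther back than shut.
Start: joints at [-1.481, 0.313, 1.498, -0, 1.331, -0.223], TCP at [0.162, -0.5, 0.231] pointing down, gripper open.
Joint ranges: [-2.94, 2.94], [-0.97, 2.17], [0.19, 2.56], [-1.23, 4.37], [0.02, 3.11], [-2.88, 2.88]. Speed limits (rad/s): [2.39, 2.39, 3.01, 3.14, 3.14, 3.14].

### API

Orientations are given as a unit quaternion [x, y, z, w].
In Python, from workcell import env gives the robot as it stands. The module is installed in compiled form; this text tells all that it offers.
- The arm moves only by the shell command python3 -m handwheel 'ROWS'. ROWS is JSON, a list of rows, each a list of 5 numbers: the shift along the tool's x, y, z in m, then the turn about the tool's x in degrees, then the finger opening in m, from 0 to 0.0854. A call has 1 to 10 rows; each row is the pose to reach, as a shift and turn from the pose measured when the call began, along the tool's axes at that moment; what a row does not reach only later rows make up. A row lasts 1/8 s, in which the tool goes at most 62.5 mm and 10.7 degrees, less where a joint would pass 70% of its speed; a pose out of reach is approached as far as the arm can. A call with a gripper value outside its range is refused whole. The fingers move at their own pace and stop on an object; the grip force is fixed at half the most. Time passes only in rows, so rows that repeat a pose let the fingers close. It gives the time, the measured TCP pose, the force and the opening at its end, in the units of the state.
- env.get_obs(): the state, without advancing time (a new reading comes with each control period).
- env.get_image(name): name is "side" or "top"; returns a dict with "img" (384x512x3 uint8, red, green, blue), "fov_y" (degrees; the focal length in pixels is half the picture's height over the tangent of half this angle, whatever the lens; pixels are square), "cx", "cy" (the principal point, pixels), "R" (3x3) and "t" (3): a world point X has camera coordinates R X + t. Camera axes: x right, y down, z forward; pixel columns grow to the right and rows downward; lengths in m; the calibration is good to about 2 mm. A picture is of the moment at which its call begins. There is no depth.
- env.job_done(): hands the job in, once; it reports no verdict.
Trained networks look in a picture, given as the dict that the camera call returned (one of the last four; its "shot" number tells which), for a name from the list of things; names that differ only in an ending like _2 or _b are one class to them, and where a whole thing is asked for, a point or a joint stands for the part that bears it (a point fixed in the world has none). Each returns a list of dicts, best first, with "conf" (0 to 1); they miss things now and then, are a little off and sometimes report something else, mostly with a low value. They report only what shows in the picture. A call takes as long as a camera call.
- env.search_frame(target, picture): "bbox" ([centre column, centre row, width, height] in pixels, round what is visible of it).
- env.tip_of(target, picture): "position" ([row, column] in pixels: a listed point, or the origin of a listed thing).
The state is a dict: "time": time; "joints": joint angles; "joint_vel": joint speeds; "joint_efforts": joint torques, N m; "ee_pos": TCP position; "orientation": TCP orientation; "wrist_force": force on the tool from outside, world axes, zero at the start; "torque": the same for the moment, N m; "opening": finger opening in m.
Only numpy, scipy, OpenCV 4.12 (cv2) and the standard library are available. Lean on these libraries where they do the work, as an engineer would, in place of code of your own. Each camera call takes 0.05 s, during which the arm holds its last target. There are 200 camera calls.

### The job

Lift the loose cover plate off the tilted mould insert and lay it flat on the rubber mat without dropping it. Then take the thin pin gauge from its stand and feel for the one bore of the three that is clear (broken pins block the other two partway down), and leave the gauge in it fully home, its handle's shoulder down on the face. Leave the thick gauge and everything else on the bench where it is.

Things in the scene. Friction and masses are not known exactly. Their poses are not given: they have to be found in the camera images.
- fixture: steel fixture standing fixed on the bench, base plate 150 x 170 x 12 mm; origin at the centre of its underside, x away from the robot at yaw 0, z up. It carries the tilted insert.
- insert: steel mould insert, a block 64 x 130 x 52 mm fixed in the fixture with its top face tilted 30 degrees towards the robot. Origin at the centre of the tilted top face (82 mm above the bench), z is the face's outward normal, y along the row of bores, x up the slope. Two locating pins, 7 mm thick and 8 mm tall, stand on the face at (20, 50) and (-20, -50) mm.
- bore_1 (a point): centre of the mouth of the first bore, on the insert's face at y = +24 mm. Each bore is 9 mm wide, square to the face, 44 mm deep when clear. Two of the three bores, unknown which, have a broken pin stub 18 mm down and stop the gauge there.
- bore_2 (a point): centre of the mouth of the second bore, at y = 0; same size.
- bore_3 (a point): centre of the mouth of the third bore, at y = -24 mm; same size.
- cover: loose aluminium cover plate 64 x 120 x 4 mm, lying on the insert's face over its two locating pins (10 mm holes). Origin at the centre of its underside, z its normal, y along its length. In its middle stands a grip fin 40 mm along x, 12 mm thick along y, its top 36 mm above the underside. 120 g.
- mat: black rubber mat fixed on the bench, 200 (x) x 140 (y) x 3 mm; origin at the centre of its underside. It may lie left or right of the fixture.
- stand: grey gauge stand fixed on the bench, 50 x 130 x 45 mm, origin at the centre of its underside; two upright holes at y = +36 mm (thin gauge) and y = -36 mm (thick gauge). It is on the other side of the fixture from the mat.
- gauge: the thin pin gauge, standing in the stand: shank 8 mm thick and 40 mm long, then a round handle 16 mm thick and 50 mm long. Origin at the centre of the shank's tip, z along the gauge to the handle; the shank has 1 mm of chamfer at the tip. 70 g.
- gauge_shoulder (a point): point on the thin gauge's axis where shank and handle meet, 40 mm from the tip; it rests on the stand's top at first and meets the insert's face when the gauge is fully home.
- thick_gauge: a thicker gauge, not to be used: shank 14 mm, handle 26 mm thick, 90 mm long in all; stands in the stand's other hole, 72 mm from the thin one. Origin at the shank's tip.
- spray_can: round spray can, 60 mm across, 170 mm tall; not part of the work. Origin at its underside.
- jar: squat amber jar with black cap, 56 mm across, 70 mm tall; not part of the work. Origin at its underside.
- wrench: open-ended wrench lying flat in front of the fixture; not part of the work. Origin at its underside.
- bearing: steel bearing ring lying flat, 48 mm across, 14 mm high; not part of the work. Origin at its underside.
- screwdriver: screwdriver lying at the bench's left; not part of the work. Origin at its underside.
- wood_block: wooden block 70 x 50 x 35 mm; not part of the work. Origin at its underside.
- brush: hand brush lying at the back right; not part of the work. Origin at its underside.

How it is judged:
By the outcome, as a careful person would: the job done as asked, in the order asked, and still so for the second after the job is handed in, with the robot touching nothing.
It also fails if it takes over 67 s, if anything falls off the work surface, if the arm or the gripper's body presses on something with over 40 N, if the wrist force passes 120 N, or if a joint passes its speed limit or range.

## Working session

There is one attempt and no reset: what is moved stays moved. The work goes in short steps, Python scripts to look and compute and a shell command to move; the robot and the scene stay as the last step left them, time stands still between calls to the robot, and variables do not carry over. Pictures are saved under pics/ and viewed, about 8 in all and at most 12, crops included, and the job is handed in when it is done.

```bash
mkdir -p pics; ls; cat > h.py <<'E'
import numpy as np, cv2, pickle
from workcell import env
from scipy.optimize import least_squares
def K(p):
    f=p["img"].shape[0]/2/np.tan(np.radians(p["fov_y"])/2); return f
def proj(p,X):
    c=np.asarray(p["R"])@np.asarray(X,float)+np.asarray(p["t"]); f=K(p)
    return np.array([p["cx"]+f*c[0]/c[2],p["cy"]+f*c[1]/c[2]])
def ray(p,u,v):
    R=np.asarray(p["R"]);f=K(p)
    return -R.T@np.asarray(p["t"]), R.T@np.array([(u-p["cx"])/f,(v-p["cy"])/f,1])
def onz(p,u,v,z):
    o,d=ray(p,u,v); return o+d*(z-o[2])/d[2]
def tri(obs):
    A=np.zeros((3,3));b=np.zeros(3);r=[]
    for p,u,v in obs:
        o,d=ray(p,u,v);d=d/np.linalg.norm(d);P=np.eye(3)-np.outer(d,d);A+=P;b+=P@o;r.append((o,P))
    X=np.linalg.solve(A,b); return X,[np.linalg.norm(P@(X-o)) for o,P in r]
def save(p,n,crop=None,s=1):
    im=p["img"][:,:,::-1]
    if crop: a,b,c,d=crop; im=im[b:d,a:c]
    cv2.imwrite("pics/"+n,cv2.resize(im,None,fx=s,fy=s,interpolation=cv2.INTER_CUBIC))
E
python3 - <<'E'
from h import *
np.set_printoptions(precision=4,suppress=True)
o=env.get_obs(); print({k:np.round(v,4) for k,v in o.items()})
P={n:env.get_image(n) for n in("side","top")}
both=np.hstack([P["side"]["img"],P["top"]["img"]])
for n in P: save(P[n],n+"0.png",s=1.5); print(n,P[n]["fov_y"],-np.array(P[n]["R"]).T@P[n]["t"])
for k in "fixture insert cover bore_1 mat stand gauge gauge_shoulder thick_gauge spray_can jar wrench bearing wood_block".split():
    ob=[]
    for n in P:
        r=env.tip_of(k,P[n])[:2]; print(k,n,[(np.round(q["position"][::-1],1),round(q["conf"],2)) for q in r])
        if r: ob.append((P[n],*r[0]["position"][::-1]))
    if len(ob)==2: print("   ",*tri(ob))
E
```

```text
pics
{'time': np.float64(0.0), 'joints': array([-1.4814,  0.3134,  1.4984, -0.    ,  1.331 , -0.2234]), 'joint_vel': array([ 0.0002, -0.001 , -0.0002, -0.0016, -0.0004,  0.0005]), 'joint_efforts': array([ -0.0002, -41.2275, -25.9741,  -0.0002,   0.0043,  -0.    ]), 'ee_pos': array([ 0.1615, -0.4993,  0.2307]), 'orientation': array([ 0.4164,  0.5721, -0.4157,  0.5715]), 'wrist_force': array([ 0.7888,  0.6158, -0.6183]), 'torque': array([-0.0191,  0.0183,  0.0186]), 'opening': np.float64(0.0854)}
side 53.46310638691966 [0.0737 0.719  0.8947]
top 51.809027862968954 [0.4109 0.0669 1.0992]
fixture side [(array([289.2, 201.4]), 0.81), (array([253.4, 260.6]), 0.37)]
fixture top [(array([286.9, 209.6]), 0.79)]
    [ 0.5686 -0.0246 -0.0079] [np.float64(0.005673439704537164), np.float64(0.005673439704537204)]
insert side [(array([287.8, 184.6]), 0.67)]
insert top [(array([283.8, 209.3]), 0.84)]
    [ 0.5603 -0.0066  0.0846] [np.float64(0.0002179958325698296), np.float64(0.00021799583256987506)]
cover side [(array([288.1, 184.6]), 0.81), (array([324.4, 232.8]), 0.47)]
cover top []
bore_1 side [
[... 1574 characters left out ...]
39397621301), np.float64(0.005715639397621149)]
jar side [(array([255.9, 162.7]), 0.88)]
jar top [(array([313.8, 141.4]), 0.56)]
    [ 0.7703 -0.0964  0.0054] [np.float64(0.003444965343810131), np.float64(0.0034449653438100663)]
wrench side [(array([323. , 235.5]), 0.81)]
wrench top [(array([270.8, 271.4]), 0.92), (array([276.8, 205.7]), 0.24)]
    [ 0.4009  0.0182 -0.0167] [np.float64(0.0004014297627939375), np.float64(0.00040142976279411945)]
bearing side []
bearing top [(array([338.3, 273.4]), 0.66)]
wood_block side [(array([182.5, 230. ]), 0.92)]
wood_block top [(array([177.8, 149.6]), 0.64)]
    [0.7302 0.2934 0.0126] [np.float64(0.0022465434909579177), np.float64(0.002246543490957896)]
```

View pics/top0.png

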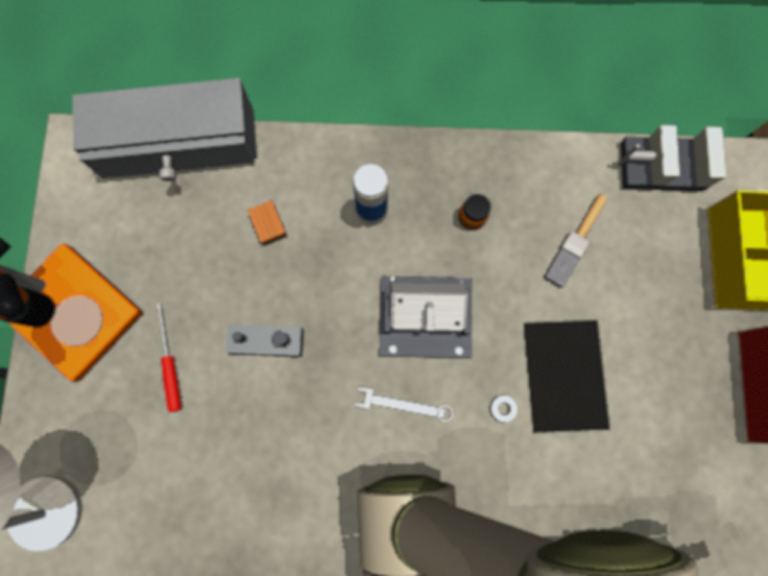

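View pics/side0.png

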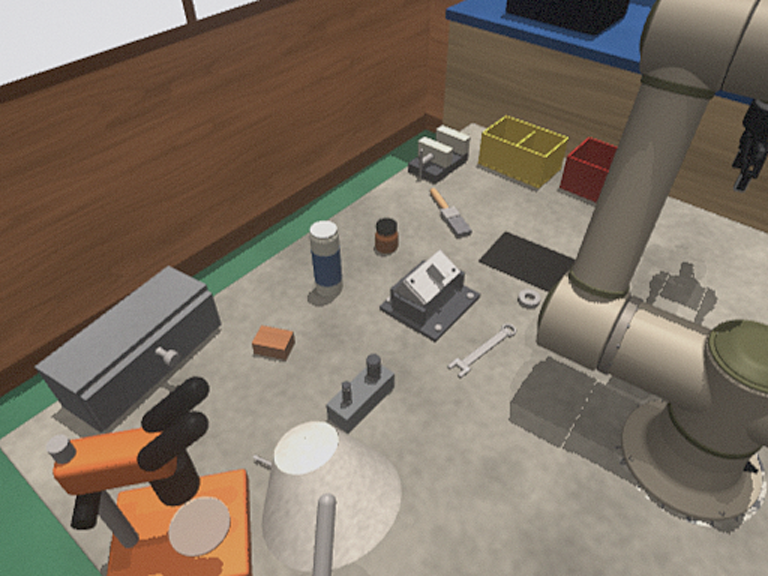

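```bash
cat > fit.py <<'E'
from h import *
from scipy.ndimage import map_coordinates, gaussian_filter
def rect(a,b,z,c=(0,0)): return [np.array([c[0]+s*a/2,c[1]+t*b/2,z]) for s,t in((1,1),(1,-1),(-1,-1),(-1,1))]
def loops(name):
    if name=="mat": return [rect(.2,.14,.003)]
    if name=="stand": return [rect(.05,.13,.045)]
    if name=="fixture": return [rect(.15,.17,.012)]
    if name=="cover":  # relative to insert frame, about the vertical through face centre
        c,s=np.cos(np.pi/6),np.sin(np.pi/6)
        T=lambda q:np.array([c*q[0]-s*q[2],q[1],.082+s*q[0]+c*q[2]])
        return [[T(q) for q in rect(.064,.12,.004)]]
def grads(P):
    G={}
    for n,p in P.items():
        g=gaussian_filter(p["img"].astype(float).mean(2),.8); G[n]=np.gradient(g)
    return G
def score(P,G,L,x,names):
    c,s=np.cos(x[2]),np.sin(x[2]); R=np.array([[c,-s,0],[s,c,0],[0,0,1]]); tot=0
    for n in names:
        p=P[n];gy,gx=G[n]
        for l in L:
            for i in range(4):
                a,b=[proj(p,R@l[k]+[x[0],x[1],0]) for k in(i,(i+1)%4)]
                t=np.linspace(.05,.95,25)[:,None]; q=a+(b-a)*t; d=(b-a)/np.linalg.norm(b-a)
                v=map_coordinates(gx,q.T[::-1],order=1)*(-d[1])+map_coordinates(gy,q.T[::-1],order=1)*d[0]
                tot+=abs(v.mean())
    return tot
def fit(P,name,x0,names=("top","side")):
    G=grads(P);L=loops(name);best=(-1,None);x0=np.array(x0)
    for st,n in((np.array([.004,.004,.03]),4),(np.array([.001,.001,.0075]),4),(np.array([.0004,.0004,.003]),3)):
        g=np.arange(-n,n+1)
        best=max(((score(P,G,L,x0+st*[i,j,k],names),tuple(x0+st*[i,j,k])) for i in g for j in g for k in g))
        x0=np.array(best[1])
    return x0,best[0]
E
python3 - <<'E'
from fit import *
np.set_printoptions(precision=4,suppress=True)
P={n:env.get_image(n) for n in("side","top")}
pickle.dump(P,open("P0.pkl","wb"))
for nm,x0 in(("mat",(.47,-.262,0)),("stand",(.506,.276,0)),("fixture",(.567,-.01,0)),("cover",(.56,-.007,0))):
    for ns in(("top","side"),("top",),("side",)): print(nm,ns,*fit(P,nm,x0,ns))
G=[]
t=P["top"]["img"][165:260,140:320];G.append(cv2.resize(t,None,fx=4,fy=4,interpolation=2))
cv2.imwrite("pics/c1.png",G[0][:,:,::-1])
E
```

```text
mat ('top', 'side') [ 0.4684 -0.27    0.0795] 245.50146310896025
mat ('top',) [ 0.47  -0.27   0.078] 136.3542938965361
mat ('side',) [ 0.466  -0.2704  0.078 ] 121.26504050369856
stand ('top', 'side') [ 0.5066  0.278  -0.003 ] 96.24396925866444
stand ('top',) [ 0.505   0.271  -0.0045] 39.36863302934495
stand ('side',) [ 0.5076  0.277  -0.003 ] 67.96960972420943
fixture ('top', 'side') [ 0.56   -0.008   0.0075] 105.80820104199294
fixture ('top',) [ 0.5664 -0.0104  0.0075] 60.07475733459955
fixture ('side',) [ 0.5594 -0.0046  0.0105] 83.94304895631744
cover ('top', 'side') [ 0.5646 -0.0126  0.018 ] 209.1331424205571
cover ('top',) [ 0.5666 -0.0104  0.021 ] 98.37143000608037
cover ('side',) [ 0.563  -0.013   0.0045] 129.10780882796243
```

View pics/c1.png

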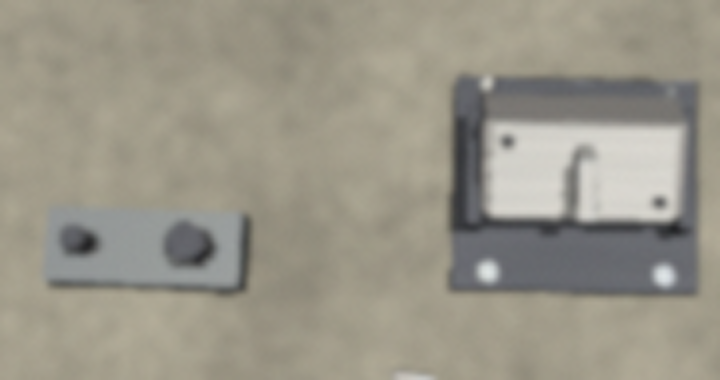

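```bash
cat > go.py <<'E'
import sys,numpy as np
from workcell import env
from scipy.spatial.transform import Rotation as Ro
np.set_printoptions(precision=4,suppress=True)
def st(): 
    o=env.get_obs(); return o,Ro.from_quat(o["orientation"]).as_matrix()
def yaw():  # angle from tool z axis to nearest +-world y, signed about world z
    o,R=st(); z=R[:,2]*np.sign(R[1,2]); return np.degrees(np.arctan2(-z[0],z[1]))
def to(*p):
    o,R=st(); return R.T@(np.array(p)-o["ee_pos"])
E
python3 - <<'E'
from go import *
o,R=st(); print(R); print("yaw",yaw()); print(to(.551,-.012,.23), to(.551,-.012,.13))
E
```

```text
[[-0.      0.9515  0.3077]
 [-0.      0.3077 -0.9515]
 [-1.     -0.     -0.    ]]
yaw 17.92051515474565
[ 0.0013  0.5206 -0.344 ] [ 0.1013  0.5206 -0.344 ]
```

```bash
python3 -m handwheel '[[0,0.05,-0.033,2,0.06],[0,0.1,-0.066,4,0.06],[0,0.16,-0.1,6,0.06],[0,0.21,-0.14,8,0.06],[0,0.26,-0.17,10,0.06],[0,0.31,-0.205,12,0.06],[0,0.37,-0.24,14,0.06],[0,0.42,-0.275,16,0.06],[0,0.47,-0.31,17,0.06],[0,0.521,-0.344,17,0.06]]'; python3 -c "
from go import *
print(yaw(),to(.551,-.012,.16),to(.551,-.012,.092))"
```

```text
time: 2.85
ee_pos: [0.5494, -0.0139, 0.2315]
orientation: [0.496, 0.504, -0.496, 0.504]
wrist_force: [0.5, -1.3, 0.1]
opening: 0.0599
0.9202042877790994 [ 0.0715  0.0016 -0.0019] [ 0.1395  0.0016 -0.0019]
```

```bash
python3 -m handwheel '[[0.05,0.0016,-0.0024,0,0.06],[0.09,0.0016,-0.0024,0,0.05],[0.125,0.0016,-0.0024,0,0.04],[0.138,0.0016,-0.0024,0,0.04],[0.138,0.0016,-0.0024,0,0.04]]'; python3 -c "
from h import *
a=env.get_image('side');b=env.get_image('top')
A=cv2.resize(a['img'][150:240,230:350],None,fx=3.3,fy=3.3,interpolation=2);B=cv2.resize(b['img'][150:240,220:340],None,fx=3.3,fy=3.3,interpolation=2)
cv2.imwrite('pics/c2.png',np.hstack([A,B])[:,:,::-1])"
```

```text
time: 3.48
ee_pos: [0.5511, -0.0116, 0.0936]
orientation: [0.496, 0.504, -0.496, 0.504]
wrist_force: [0.2, 0.1, -0.7]
opening: 0.0396
```

View pics/c2.png

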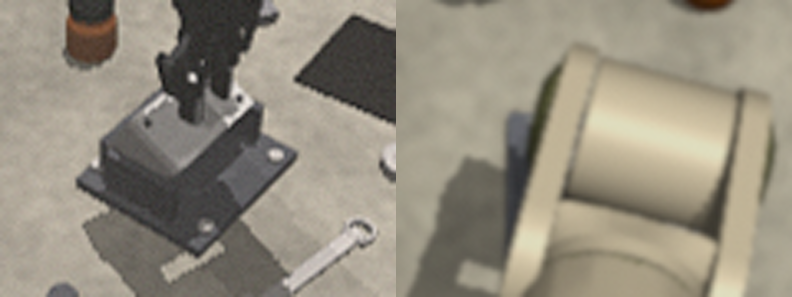

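The fingers straddle the fin (side crop ~(200,100) and (235,80)), and the top view is hidden by the arm. I'll close, then lift along the face normal.

```bash
python3 -m handwheel '[[0,0,0,0,0.02],[0,0,0,0,0.005],[0,0,0,0,0.005],[0,0,0,0,0.005],[0,0,0,0,0.005]]'; python3 -c "
from go import *
o,R=st();print(o['wrist_force'],R)"
```

```text
time: 4.2
ee_pos: [0.5524, -0.0119, 0.0962]
orientation: [0.497, 0.502, -0.495, 0.506]
wrist_force: [-1.6, -0.8, 6.4]
opening: 0.0108
[-1.5879 -0.7726  6.3531] [[ 0.005   0.9999  0.0159]
 [-0.0013  0.0159 -0.9999]
 [-1.      0.005   0.0014]]
```

```bash
python3 -m handwheel '[[-0.0043,-0.0025,0,0,0.005],[-0.0087,-0.005,0,0,0.005],[-0.013,-0.0075,0,0,0.005],[-0.0173,-0.01,0,0,0.005],[-0.03,-0.017,0,0,0.005],[-0.06,-0.02,0,0,0.005],[-0.10,-0.02,0,0,0.005],[-0.10,-0.02,0,0,0.005]]'; python3 -c "
from h import *
a=env.get_image('side')
save(a,'c3.png',(220,110,420,240),4)
from go import *
print(yaw(),to(.468,-.27,.15))"
```

```text
time: 5.2
ee_pos: [0.5328, -0.0123, 0.1996]
orientation: [0.498, 0.5, -0.494, 0.507]
wrist_force: [0.2, 0.8, -2.0]
opening: 0.0106
0.9140119016503279 [ 0.0475 -0.0685  0.2567]
```

View pics/c3.png

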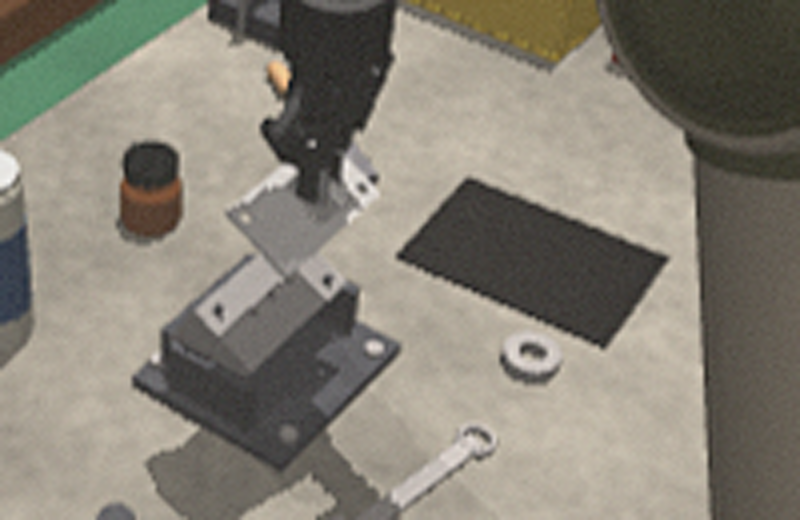

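```bash
python3 -m handwheel '[[0,-0.015,0.04,0,0.005],[0,-0.03,0.09,-1,0.005],[0.01,-0.045,0.14,-2,0.005],[0.03,-0.06,0.18,-3,0.005],[0.05,-0.075,0.22,-3.5,0.005],[0.065,-0.085,0.2567,-3.5,0.005],[0.08,-0.085,0.2567,-3.5,0.005],[0.08,-0.085,0.2567,-3.5,0.005]]'; python3 -c "
from go import *
print(yaw(),to(.4515,-.27,.036))
from h import *
a=env.get_image('side');t=env.get_image('top')
print([(r['position'],r['conf']) for r in env.tip_of('cover',a)[:2]],proj(a,[.463,-.27,.106]))"
```

```text
time: 6.25
ee_pos: [0.451, -0.2691, 0.1158]
orientation: [0.482, 0.518, -0.479, 0.52]
wrist_force: [-1.0, 0.3, -0.5]
opening: 0.0104
4.410862388381455 [0.0798 0.0001 0.001 ]
[([155.4, 357.1], 0.83)] [358.4161 151.2468]
```

```bash
python3 -m handwheel '[[0.04,0,0.001,0,0.005],[0.065,0,0.001,0,0.005],[0.073,0,0.001,0,0.005],[0.077,0,0.001,0,0.005],[0.08,0,0.001,0,0.005],[0.082,0,0.001,0,0.005],[0.083,0,0.001,0,0.005]]'
```

```text
time: 7.28
ee_pos: [0.453, -0.2708, 0.0351]
orientation: [0.481, 0.516, -0.479, 0.522]
wrist_force: [0.3, 0.5, -1.6]
opening: 0.0105
```

```bash
python3 -m handwheel '[[0.002,0,0,0,0.005],[0.0035,0,0,0,0.005],[0.0045,0.002,0,0,0.005],[0.006,0.0045,0,0,0.005],[0.0075,0.007,0,0,0.005],[0.0095,0.010,0,0,0.005],[0.012,0.0134,0,0,0.005]]'; python3 -c "
from h import *
a=env.get_image('side')
save(a,'c4.png',(270,110,420,220),5)"
```

```text
time: 8.15
ee_pos: [0.4674, -0.27, 0.0251]
orientation: [0.481, 0.516, -0.479, 0.523]
wrist_force: [-2.0, 5.7, 17.3]
opening: 0.011
```

View pics/c4.png

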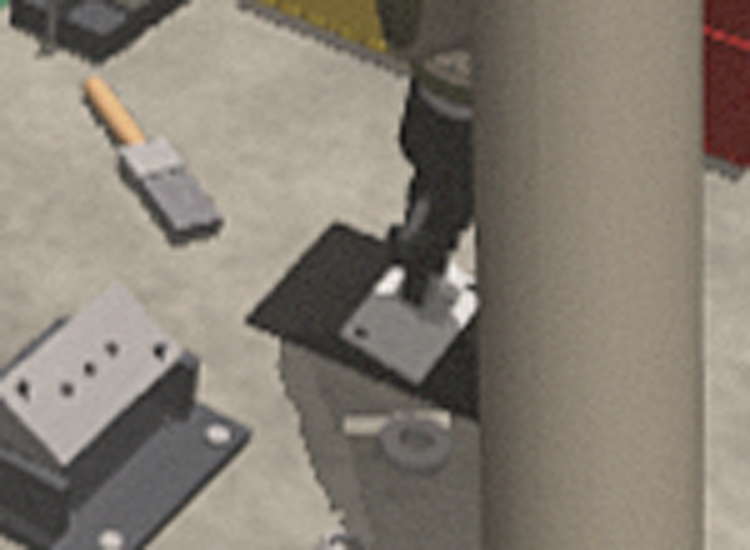

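```bash
python3 -m handwheel '[[0.002,0.0015,0,0,0.005],[0.004,0.003,0,0,0.005],[0.006,0.0045,0,0,0.005],[0.008,0.006,0,0,0.005],[0.008,0.006,0,0,0.005]]'
```

```text
time: 8.82
ee_pos: [0.4749, -0.2697, 0.0186]
orientation: [0.482, 0.515, -0.478, 0.524]
wrist_force: [2.1, 4.2, 12.2]
opening: 0.0106
```

```bash
python3 -m handwheel '[[0.0015,0.0008,0,0,0.005],[0.003,0.0015,0,0,0.005],[0.004,0.0015,0,0,0.005],[0.004,0.0015,0,0,0.005]]'; python3 -c "
from h import *
a=env.get_image('side')
save(a,'c5.png',(270,110,420,220),5)
p=lambda v: proj(a,v)
import numpy as np
print([(np.array(p([x,y,z]))-[270,110])*5 for z in(.007,.017) for x,y in((.446,-.21),(.51,-.21))])"
```

```text
time: 9.32
ee_pos: [0.4774, -0.2696, 0.0164]
orientation: [0.482, 0.514, -0.478, 0.525]
wrist_force: [0.5, 4.6, 14.0]
opening: 0.0105
[array([394.65357363, 372.59276431]), array([314.39868561, 332.75067718]), array([397.05800543, 361.83403687]), array([316.32904767, 322.01882129])]
```

View pics/c5.png

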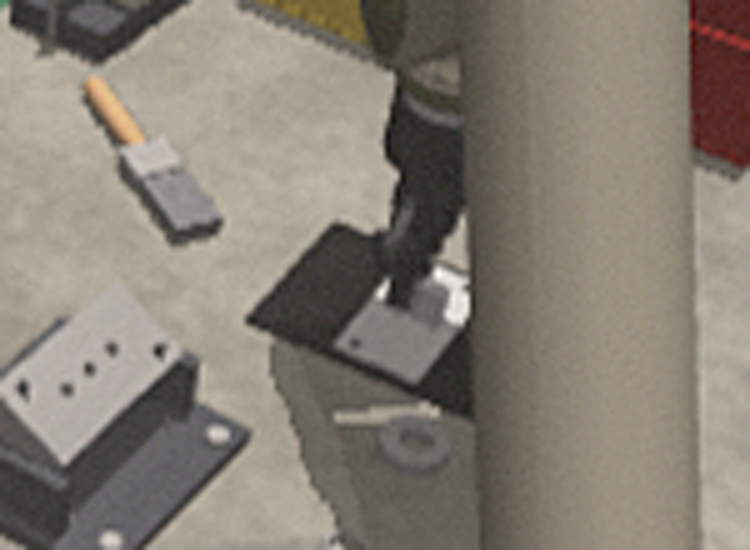

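```bash
python3 -m handwheel '[[0,0,0,0,0.012],[-0.001,0,0,0,0.02],[-0.002,0,0,0,0.035],[-0.004,0,0,0,0.04],[-0.02,0,0,0,0.04],[-0.05,0,0,0,0.04],[-0.10,0,0,0,0.04],[-0.16,0,0,0,0.04]]'; python3 -c "
from h import *
a=env.get_image('side')
save(a,'c6.png',(270,110,420,220),5)
from go import *
print(yaw(),to(.5066,.3125,.18))"
```

```text
time: 10.38
ee_pos: [0.4746, -0.2684, 0.1785]
orientation: [0.482, 0.514, -0.478, 0.524]
wrist_force: [-0.8, 0.0, 1.1]
opening: 0.0401
4.5160467732971545 [-0.0006  0.0755 -0.5787]
```

View pics/c6.png

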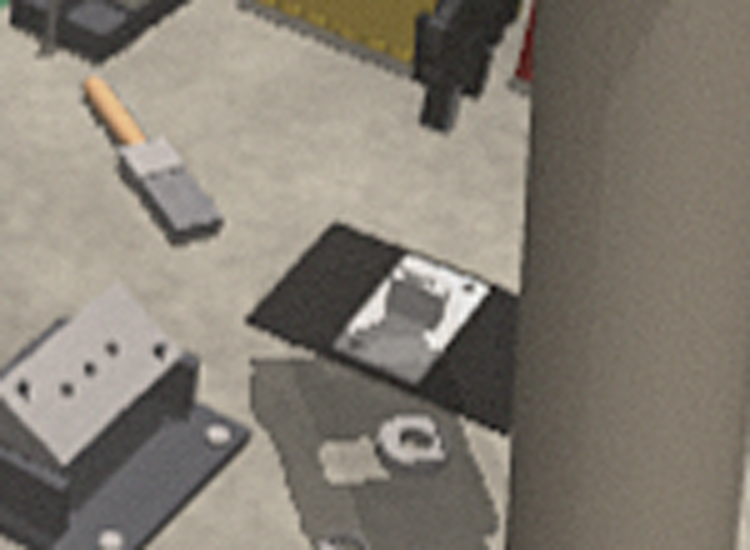

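```bash
python3 -m handwheel '[[0,0.008,-0.06,0.5,0.04],[0,0.015,-0.12,1,0.04],[0,0.023,-0.18,1.5,0.04],[0,0.03,-0.24,2,0.04],[0,0.04,-0.30,2.5,0.04],[0,0.047,-0.36,3,0.04],[0,0.055,-0.42,3.5,0.04],[0,0.063,-0.48,3.5,0.04],[0,0.07,-0.54,3.5,0.04],[0,0.0755,-0.579,3.5,0.04]]'; python3 - <<'E'
from h import *
from fit import fit, loops
from go import *
print(yaw())
P={n:env.get_image(n) for n in("side","top")}; pickle.dump(P,open("P1.pkl","wb"))
for k in ("bore_1","insert","gauge_shoulder","gauge"):
  for n in P: print(k,n,[(np.round(q["position"][::-1],1),round(q["conf"],2)) for q in env.tip_of(k,P[n])[:4]])
T=P["top"]["img"][175:240,240:325];S=P["side"]["img"][160:225,245:330]
cv2.imwrite("pics/c7.png",np.vstack([cv2.resize(q,None,fx=4.6,fy=4.6,interpolation=2) for q in(T,S)])[:,:,::-1])
E
```

```text
time: 11.68
ee_pos: [0.5061, 0.3153, 0.1802]
orientation: [0.498, 0.495, -0.492, 0.515]
wrist_force: [0.7, -0.2, 0.2]
opening: 0.0402
1.1145611559236208
bore_1 side [(array([287.6, 186.1]), 0.86), (array([281.4, 185. ]), 0.84), (array([293.8, 180.1]), 0.66)]
bore_1 top [(array([285.1, 209.1]), 0.93), (array([295.6, 207.4]), 0.89), (array([277.6, 205.6]), 0.58), (array([314. , 141.9]), 0.4)]
insert side [(array([282. , 189.7]), 0.71), (array([289.9, 184.8]), 0.7)]
insert top [(array([284.9, 206.9]), 0.8), (array([248.4, 143.9]), 0.66), (array([177.6, 228.4]), 0.61)]
gauge_shoulder side [(array([230.5, 269.4]), 0.47)]
gauge_shoulder top [(array([161.1, 225.5]), 0.61)]
gauge side []
gauge top [(array([283.3, 205.4]), 0.56), (array([162.8, 228.1]), 0.52), (array([294.2, 208.2]), 0.22)]
```

View pics/c7.png

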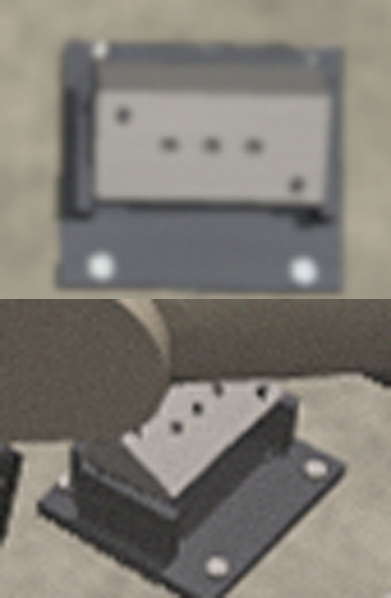

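```bash
cat > ins.py <<'E'
from h import *
np.set_printoptions(precision=4,suppress=True)
P=pickle.load(open("P1.pkl","rb"))
c,s=np.cos(np.pi/6),np.sin(np.pi/6)
g0={"top":[(276.9,206.5),(285.9,206.5),(295.2,206.7)],"side":[(292.6-9.1,187.8),(287.8,183.7),(292.6,179.8)]}
ob=[]
for n in P:
    im=P[n]["img"].astype(float).mean(2)
    for i,(u,v) in enumerate(g0[n]):
        for _ in range(4):
            ys,xs=np.mgrid[int(round(v))-3:int(round(v))+4,int(round(u))-3:int(round(u))+4]; w=im[ys,xs]; w=np.clip(np.median(w)-8-w,0,None)*(np.hypot(xs-u,ys-v)<3.2)
            u,v=(w*xs).sum()/w.sum(),(w*ys).sum()/w.sum()
        ob.append((n,i,u,v)); print(n,i,round(u,2),round(v,2))
def face(x,q):
    a=np.array([c*q[0]-s*q[2],q[1],s*q[0]+c*q[2]]);C,S=np.cos(x[2]),np.sin(x[2])
    return np.array([x[0]+C*a[0]-S*a[1],x[1]+S*a[0]+C*a[1],.082+a[2]])
def res(x,ns,px=0): return np.concatenate([proj(P[n],face(x,(0,24e-3*(1-i),-.0005)))-[u,v] for n,i,u,v in ob if n in ns])
for ns in(("top","side"),("top",),("side",)):
    r=least_squares(res,[.565,-.012,.01],args=(ns,),x_scale=[.01,.01,.1]); print(ns,r.x,r.fun)
X,e=zip(*[tri([(P[n],u,v) for n,j,u,v in ob if j==i]) for i in range(3)]); print(np.array(X),e)
E
python3 ins.py; python3 -c "
from go import *; print(to(.5066,.3125,.058))"
```

```text
side 0 282.95 187.46
side 1 287.47 183.4
side 2 293.67 176.0
top 0 276.4 205.94
top 1 285.63 206.11
top 2 294.74 206.34
('top', 'side') [ 0.568  -0.0135  0.0146] [-0.5238 -0.3265 -0.5167 -0.3571 -2.2869  3.0511  0.8224  0.4725  0.8177
  0.5056  0.9293  0.4706]
('top',) [ 0.5692 -0.0112  0.0145] [-0.0319 -0.0117 -0.0388  0.0225  0.0707 -0.0113]
('side',) [ 0.5674 -0.0185  0.0129] [ 0.5897 -1.1058  0.5854 -1.1132 -1.1954  2.3173]
[[ 0.5673  0.0118  0.082 ]
 [ 0.5677 -0.0122  0.0818]
 [ 0.5636 -0.0348  0.1001]] ([np.float64(0.0019269169022337748), np.float64(0.0019269169022335943)], [np.float64(0.001967445332177084), np.float64(0.0019674453321772544)], [np.float64(0.003645925012495211), np.float64(0.0036459250124951685)])
[ 0.1217 -0.0033 -0.0024]
```

```bash
python3 -m handwheel '[[0.04,-0.0005,0.0028,0,0.04],[0.08,-0.0005,0.0028,0,0.04],[0.105,-0.0005,0.0028,0,0.04],[0.118,-0.0005,0.0028,0,0.04],[0.12,-0.0005,0.0028,0,0.03],[0.12,-0.0005,0.0028,0,0.02],[0.12,-0.0005,0.0028,0,0.01],[0.12,-0.0005,0.0028,0,0.01],[0.12,-0.0005,0.0028,0,0.01]]'
```

```text
time: 13.3
ee_pos: [0.5097, 0.3107, 0.0612]
orientation: [0.501, 0.495, -0.491, 0.513]
wrist_force: [0.1, 16.6, -5.3]
opening: 0.0139
```

```bash
python3 -m handwheel '[[-0.001,0,-0.001,0,0.005],[-0.01,0,-0.0015,0,0.005],[-0.025,0,-0.0015,0,0.005],[-0.04,0,-0.0015,0,0.005],[-0.055,0,-0.0015,0,0.005],[-0.06,0,-0.0015,0,0.005],[-0.06,0,-0.0015,0,0.005]]'; python3 -c "
from go import *; print(yaw(),to(.545,.3125,.121),to(.545,.3125,.081))"
```

```text
time: 14.18
ee_pos: [0.508, 0.3126, 0.1214]
orientation: [0.501, 0.495, -0.491, 0.513]
wrist_force: [0.3, 0.7, -0.4]
opening: 0.0137
0.9253057182983526 [0.0014 0.037  0.0007] [0.0414 0.0358 0.0004]
```

```bash
python3 -m handwheel '[[0,0.015,0,0,0.005],[0,0.032,0,0,0.005],[0.01,0.037,0,0,0.005],[0.025,0.036,0,0,0.005],[0.038,0.036,0,0,0.005],[0.041,0.036,0,0,0.005],[0.041,0.036,0,0,0.005]]'; python3 -c "
from go import *; print(yaw(),to(.5045,.3125,.081)); print(st()[1])"
```

```text
time: 15.05
ee_pos: [0.545, 0.3129, 0.0813]
orientation: [0.501, 0.495, -0.491, 0.513]
wrist_force: [0.2, 0.0, 0.4]
opening: 0.0135
0.9319433391919606 [-0.0008 -0.0405 -0.0002]
[[ 0.0283  0.9995  0.0163]
 [-0.0078  0.0165 -0.9998]
 [-0.9996  0.0282  0.0083]]
```

```bash
python3 -m handwheel '[[0,-0.008,0,0,0.005],[0,-0.014,0,0,0.005],[0,-0.02,0,0,0.005],[0,-0.026,0,0,0.005],[0,-0.031,0,0,0.005],[0,-0.036,0,0,0.005],[0,-0.0405,0,0,0.005],[0,-0.0405,0,0,0.005]]'; python3 - <<'E'
from h import *
P={n:env.get_image(n) for n in("side","top")};pickle.dump(P,open("P2.pkl","wb"))
o=env.get_obs()["ee_pos"]; u,v=proj(P["side"],o).astype(int); save(P["side"],"c8.png",(u-50,v-45,u+50,v+40),7)
print(u-50,v-45)
for n in P:
  for k in("gauge","gauge_shoulder"): print(n,k,[(np.round(q["position"][::-1],1),round(q["conf"],2)) for q in env.tip_of(k,P[n])[:3]])
E
```

```text
time: 16.05
ee_pos: [0.5058, 0.3125, 0.082]
orientation: [0.502, 0.494, -0.489, 0.514]
wrist_force: [4.7, -0.8, 4.2]
opening: 0.0138
181 214
side gauge []
side gauge_shoulder []
top gauge []
top gauge_shoulder []
```

View pics/c8.png

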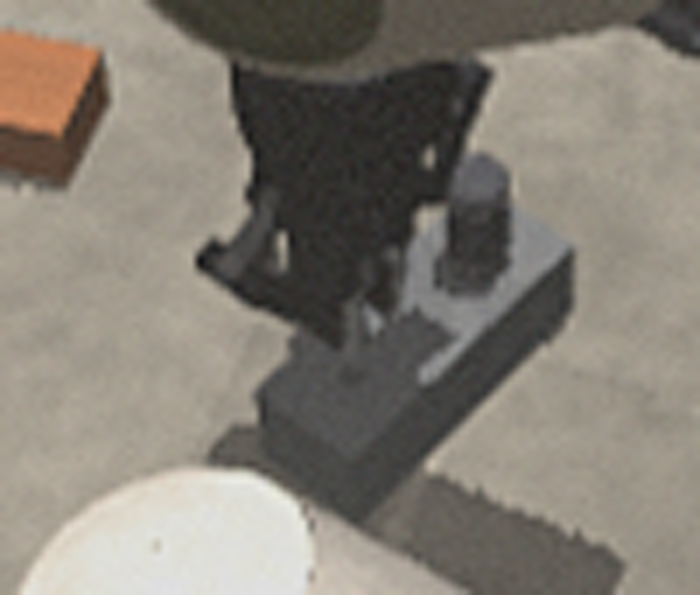

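```bash
python3 -m handwheel '[[-0.02,0.003,0,0,0.005],[-0.05,0.003,0,0,0.005],[-0.09,0.003,0,0,0.005],[-0.1,0.003,0.05,0,0.005],[-0.1,0.004,0.11,0,0.005],[-0.1,0.005,0.17,0,0.005],[-0.1,0.006,0.23,0,0.005],[-0.1,0.007,0.29,0,0.005],[-0.09,0.009,0.325,0,0.005],[-0.072,0.0095,0.3255,0,0.005]]'; python3 - <<'E'
from h import *
from go import *
P={n:env.get_image(n) for n in("side","top")};pickle.dump(P,open("P3.pkl","wb"))
o,R=st();print(o["ee_pos"],R,yaw(),to(.5155,-.013,.154)); o=o["ee_pos"]
piv=o-.019*R[:,0]; n=np.array([-.5,-.007,.866])
u,v=proj(P["side"],o).astype(int); print(u-40,v-40)
for a in(25,30,35):
  m=np.array([-np.sin(np.radians(a)),-.007,np.cos(np.radians(a))]); print(a,[proj(P["side"],piv-q*m) for q in(.035,.075)])
save(P["side"],"c9.png",(u-40,v-40,u+40,v+40),7)
for n in P:
  for k in("gauge","gauge_shoulder","bore_1"): print(n,k,[(np.round(q["position"][::-1],1),round(q["conf"],2)) for q in env.tip_of(k,P[n])[:3]])
E
```

```text
time: 17.6
ee_pos: [0.5178, -0.0141, 0.156]
orientation: [0.503, 0.494, -0.49, 0.513]
wrist_force: [-0.7, 0.3, -0.8]
opening: 0.0139
[ 0.5166 -0.0122  0.1544] [[ 0.0278  0.9995  0.0153]
 [-0.005   0.0154 -0.9999]
 [-0.9996  0.0277  0.0054]] 0.876957273973685 [ 0.0004 -0.0012  0.0008]
262 132
25 [array([297.6827, 173.9698]), array([292.3146, 180.5549])]
30 [array([296.976 , 173.2319]), array([290.8455, 179.0152])]
35 [array([296.3112, 172.4548]), array([289.4614, 177.3968])]
side gauge [(array([290.8, 175.8]), 0.41)]
side gauge_shoulder [(array([296.6, 173.4]), 0.41)]
side bore_1 [(array([281.1, 189.1]), 0.93), (array([296. , 178.5]), 0.87), (array([288.8, 182.3]), 0.55)]
top gauge [(array([315.9, 142.7]), 0.31)]
top gauge_shoulder []
top bore_1 []
```

View pics/c9.png

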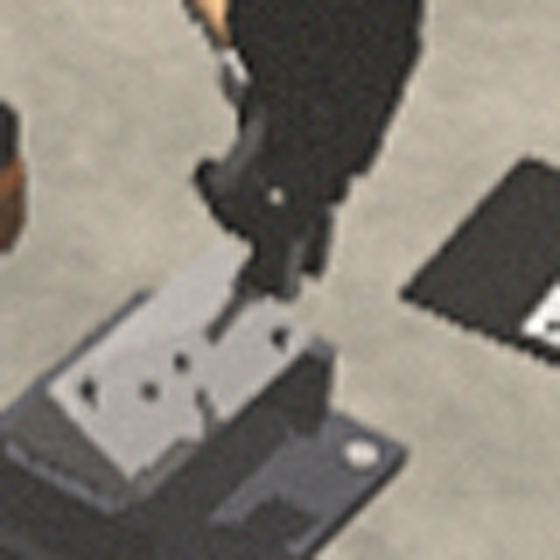

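```bash
python3 - <<'E'
from h import *
P=pickle.load(open("P3.pkl","rb"));im=P["side"]["img"].astype(int).mean(2).astype(int)
print(list(range(286,304)));
for v in range(170,184): print(v,im[v,286:304])
E
```

```text
[286, 287, 288, 289, 290, 291, 292, 293, 294, 295, 296, 297, 298, 299, 300, 301, 302, 303]
170 [176 174 176 181 182 181 181 182 184 177  93  53  53  50  51  50  60  86]
171 [177 185 183 181 179 180 181 182 181 145  54  46  46  54  46  50  60  91]
172 [180 183 182 183 183 181 179 179 170 104  63  56  40  48  52  50  59  89]
173 [181 182 184 178 178 182 181 184 180 103  49  71  69  49  40  39  63  86]
174 [183 180 182 178 180 178 182 180 159  95  70  82  91  96 134  85  74  87]
175 [182 180 184 178 180 181 188 165 113  75  88 127 146 154 175 151 143 141]
176 [179 178 179 181 184 184 178 137  71  84 127 166 173 170 174 174 181 176]
177 [179 177 181 182 182 175 147  86  79 117 168 182 171 169 172 172 171 171]
178 [183 183 186 175 173 140  87  73 102 154 175 177 165 168 169 147 141 156]
179 [179 181 172 167 159 113  71  88 150 172 167 164 171 165 143  77  79 139]
180 [168 165 168 168 167 135  87 131 176 170 169 169 169 165 139  45  83 166]
181 [172 174 174 167 167 165 144 165 169 165 165 168 161 169 168 115 108 182]
182 [166 129 144 167 169 170 170 168 168 169 166 168 166 169 170 168 148 176]
183 [156  60  93 154 170 167 167 166 166 170 164 165 164 166 168 176 178 140]
```

```bash
cat >> ins.py <<'E'
print("--")
ob=[o for o in ob if o[:2]!=("side",2)]
for ns in(("top","side"),("side",)):
    r=least_squares(lambda x:np.r_[res(np.r_[x,.0142],ns)],[.565,-.012],x_scale=[.01,.01]); print(ns,r.x,r.fun)
P3=pickle.load(open("P3.pkl","rb"))["side"]
from go import *
o,R=st(); piv=o["ee_pos"]-.019*R[:,0]
# intersection of observed tip ray with the gauge's vertical plane -> x,z ; compare with predicted
for a in(25,27,29):
    a=np.radians(a);m=np.array([-np.sin(a),-.0021,np.cos(a)]);tip=piv-.075*m;print(tip,proj(P3,tip))
o_,d=ray(P3,292.2,179.8);k=(tip[1]-o_[1])/d[1];print("obs tip in plane",o_+k*d)
E
python3 ins.py | sed -n '/--/,$p'
```

```text
--
('top', 'side') [ 0.5681 -0.0119] [-0.8685 -0.0746 -0.8517 -0.1094  0.2122  0.3991  0.2072  0.4361  0.3186
  0.4052]
('side',) [ 0.5658 -0.0132] [-0.004   0.0182  0.0041 -0.0187]
[ 0.5494 -0.0115  0.1079] [291.9416 179.7546]
[ 0.5517 -0.0115  0.109 ] [291.3439 179.1484]
[ 0.554  -0.0115  0.1102] [290.7589 178.5287]
obs tip in plane [ 0.5484 -0.0115  0.1082]
```

```bash
python3 -m handwheel '[[0.008,0.005,0.0005,0,0.005],[0.016,0.010,0.001,0,0.005],[0.022,0.0136,0.001,0,0.005],[0.023,0.0142,0.001,0,0.005],[0.023,0.0142,0.001,0,0.005]]'; python3 - <<'E'
from h import *
from go import *
p=env.get_image("side");pickle.dump({"side":p},open("P4.pkl","wb"))
o,R=st();print(o["ee_pos"])
im=p["img"].mean(2).astype(int);print("   ",list(range(278,302)))
for v in range(172,192): print(v,im[v,278:302])
E
```

```text
time: 18.62
ee_pos: [0.5333, -0.0127, 0.1343]
orientation: [0.502, 0.494, -0.489, 0.514]
wrist_force: [-0.3, -0.1, -0.4]
opening: 0.0136
[ 0.5333 -0.0127  0.1345]
    [278, 279, 280, 281, 282, 283, 284, 285, 286, 287, 288, 289, 290, 291, 292, 293, 294, 295, 296, 297, 298, 299, 300, 301]
172 [166 163 164 164 161 157 161 168 179 183 184 186 189 183 147  37  50  55
  47  58  86  89  51  42]
173 [164 168 159 139 133 137 158 183 185 183 176 176 179 141  55  43  53  50
  49  62  91  84  50  37]
174 [162 164 141  92 101 143 176 184 174 174 168 166 146  74  44  50  54  46
  54  64  97  77  50  41]
175 [162 142 103 108 148 181 178 175 170 168 170 166 109  58  52  46  54  49
  49  62  91  84 114 135]
176 [130 107 116 163 171 181 170 168 169 164 169 170 124  55  69  63  45  46
  45  63  87  93 167 178]
177 [ 99 123 158 185 170 170 169 170 169 168 174 169 128  60  60  68  92  81
  40  64  88 119 180 175]
178 [124 163 177 172 168 171 170 165 169 171 176 144  94  70  76 116 157 148
 107  93 116 159 174 143]
179 [162 177 172 171 167 170 169 165 172 173 152  91  79  73  86 133 179 175
 157 142 159 1
[... 547 characters left out ...]
 175 172 168 170 168 141  93 131 174 169 164 167 166 166
 169 168 171 147 150 134]
186 [172 173 172 166 149 141 156 175 173 169 133 120 175 175 171 169 166 165
 171 171 138  98  79  64]
187 [172 169 173 165 105  79 125 176 175 166 138 109 150 138 152 175 168 176
 170 141 100  84  52  55]
188 [167 166 170 166 121  88 126 180 176 163  98 101 104 102 110 151 143 144
 142  95  80  62  57  61]
189 [168 168 169 167 160 142 119 149 145 143  97 104 106 106 105 103 103 104
  98  79  52  63  60  56]
190 [168 171 171 171 146 144 104 102  98 105 107 103 107 108 107 111 107 100
  76  63  61  68  64  60]
191 [164 171 170 135  95 101 105 102 106 108 105 110 105 109 106 108  97  76
  60  64  63  63  64  66]
```

```bash
python3 -m handwheel '[[0.00176,0.00095,0,0,0.005],[0.0035,0.0019,0,0,0.005],[0.0053,0.00286,0,0,0.005],[0.007,0.0038,0,0,0.005],[0.0088,0.00476,0,0,0.005],[0.0088,0.00476,0,0,0.005]]'; python3 -c "
from go import *
o,R=st();print(o['ee_pos'],o['wrist_force'],o['torque'])"
```

```text
time: 19.42
ee_pos: [0.5384, -0.0132, 0.1312]
orientation: [0.502, 0.493, -0.489, 0.516]
wrist_force: [-24.8, -0.3, 47.5]
opening: 0.0136
[ 0.5384 -0.0132  0.1312] [-24.8084  -0.3319  47.5076] [ 0.0249  3.7158 -0.036 ]
```

```bash
python3 -m handwheel '[[-0.0015,-0.0008,0,0,0.005],[-0.0026,-0.0014,0,0,0.005],[-0.003,-0.0016,0,0,0.005],[-0.003,-0.0016,0,0,0.005]]'; python3 - <<'E'
from h import *
from go import *
p=env.get_image("side");pickle.dump({"side":p},open("P5.pkl","wb"))
o,R=st();print(o["ee_pos"],o["wrist_force"]);print(R[:,0])
im=p["img"].mean(2).astype(int);print("   ",list(range(280,297)))
for v in range(175,189): print(v,im[v,280:297])
piv=o["ee_pos"]-.019*R[:,0]
for a in(23,25,27,29,31):
    m=np.array([-np.sin(np.radians(a)),-.004,np.cos(np.radians(a))]);print(a,piv-.075*m,proj(p,piv-.075*m),proj(p,piv-.050*m))
E
```

```text
time: 19.92
ee_pos: [0.5365, -0.0131, 0.1336]
orientation: [0.502, 0.493, -0.489, 0.515]
wrist_force: [0.0, -0.2, -0.8]
opening: 0.0138
[ 0.5366 -0.0132  0.1337] [-0.4463 -0.0199 -0.6312]
[ 0.0352 -0.0089 -0.9993]
    [280, 281, 282, 283, 284, 285, 286, 287, 288, 289, 290, 291, 292, 293, 294, 295, 296]
175 [103 107 135 171 173 166 169 165 172 164  83  65  53  49  48  48  57]
176 [114 152 168 172 169 172 163 167 170 167  94  55  55  55  45  44  59]
177 [159 176 174 169 170 169 165 172 174 161  90  59  64  77  88  69  72]
178 [173 172 172 168 169 167 168 172 151 118  84  71  77 126 156 139 123]
179 [176 169 170 174 165 169 175 168 110  79  78  84  91 130 183 169 162]
180 [174 169 171 169 168 169 173 147  93  86 113 133  91 126 175 165 168]
181 [171 172 171 168 171 169 156 107  79 102 161 174 144 162 175 167 167]
182 [174 172 172 175 170 171 150  71  86 135 179 171 170 170 168 168 167]
183 [170 170 172 168 166 173 159  64  93 149 178 169 166 165 169 163 168]
184 [171 173 168 174 168 168 161  97  91 141 175 166 166 165 169 165 169]
185 [166 173 175 175 173 169 171 147  90 131 177 173 170 169 170 165 172]
186 [170 168 150 138 158 173 177 163  99 122 179 162 146 173 171 165 144]
187 [172 165 108  81 127 180 179 168  95 109 148 134 105 152 174 133 101]
188 [175 164 100  88 117 151 145 136 100 104 105  98 100 114 143 103 108]
23 [ 0.5652 -0.0127  0.0836] [287.6255 183.1096] [290.5792 178.9808]
25 [ 0.5676 -0.0127  0.0847] [287.0299 182.5294] [290.1746 178.588 ]
27 [ 0.5699 -0.0127  0.0859] [286.4459 181.9354] [289.7779 178.1857]
29 [ 0.5723 -0.0127  0.0871] [285.874  181.3282] [289.3896 177.7742]
31 [ 0.5745 -0.0127  0.0884] [285.3148 180.7084] [289.01  177.354]
```

```bash
python3 - <<'E'
from h import *
from go import *
p=pickle.load(open("P5.pkl","rb"))["side"];B=np.array([.568,-.0119,.082])
ex=np.array([.866,.012,.5]);ey=np.array([-.0142,1,0])
J=np.c_[proj(p,B+.001*ex)-proj(p,B),proj(p,B+.001*ey)-proj(p,B)];print(J,np.linalg.solve(J,[-.1,1.6]))
o,R=st();print(R.T@np.c_[ex,ey,[-.5,-.007,.866]])
E
```

```text
[[-0.2157 -0.1871]
 [-0.2346  0.1687]] [-3.5186  4.5925]
[[-0.4693 -0.0094 -0.883 ]
 [ 0.8831  0.0041 -0.4694]
 [ 0.0083 -1.      0.0063]]
```

```bash
python3 -m handwheel '[[0.0017,-0.0033,-0.0015,0,0.005],[0.0017,-0.0033,-0.0015,0,0.005],[0.0030,-0.0026,-0.0015,0,0.005],[0.0044,-0.0019,-0.0015,0,0.005],[0.0061,-0.0009,-0.0015,0,0.005],[0.0061,-0.0009,-0.0015,0,0.005]]'; python3 -c "
from go import *
o,R=st();print(o['ee_pos'],o['wrist_force'])"
```

```text
time: 20.72
ee_pos: [0.5358, -0.0117, 0.1273]
orientation: [0.502, 0.493, -0.489, 0.515]
wrist_force: [-0.2, 0.0, -0.2]
opening: 0.0137
[ 0.5358 -0.0117  0.1273] [-0.2327  0.0161 -0.2404]
```

```bash
python3 -m handwheel '[[0.0022,0.0012,0,0,0.005],[0.0044,0.0024,0,0,0.005],[0.0066,0.0035,0,0,0.005],[0.0088,0.0047,0,0,0.005],[0.0088,0.0047,0,0,0.005]]'; python3 -c "
from go import *
o,R=st();print(o['ee_pos'],o['wrist_force'],R[:,0])"
```

```text
time: 21.35
ee_pos: [0.5406, -0.0117, 0.1182]
orientation: [0.502, 0.494, -0.489, 0.515]
wrist_force: [-2.3, -1.2, -2.7]
opening: 0.0142
[ 0.5406 -0.0117  0.1182] [-2.3197 -1.2442 -2.6609] [ 0.0338 -0.0087 -0.9994]
```

```bash
python3 -m handwheel '[[0.0018,0.001,0,0,0.005],[0.0035,0.0019,0,0,0.005],[0.0053,0.0028,0,0,0.005],[0.007,0.0038,0,0,0.005],[0.007,0.0038,0,0,0.005]]'; python3 -c "
from go import *
o,R=st();print(o['ee_pos'],o['wrist_force'],o['torque'],R[:,0])"
```

```text
time: 21.98
ee_pos: [0.5442, -0.0118, 0.1142]
orientation: [0.501, 0.494, -0.489, 0.515]
wrist_force: [-19.7, -0.8, 27.7]
opening: 0.0139
[ 0.5442 -0.0118  0.1142] [-19.6517  -0.8227  27.6848] [-0.067   3.056  -0.0293] [ 0.0337 -0.0096 -0.9994]
```

```bash
python3 -m handwheel '[[-0.006,-0.0032,0,0,0.005],[-0.013,-0.007,0,0,0.005],[-0.02,-0.0106,0,0,0.005],[-0.023,-0.0122,0,0,0.005],[-0.023,-0.0122,0,0,0.005],[-0.0232,-0.0121,-0.012,0,0.005],[-0.0232,-0.0121,-0.024,0,0.005],[-0.0232,-0.0121,-0.024,0,0.005],[-0.0232,-0.0121,-0.024,0,0.005]]'; python3 -c "
from go import *
o,R=st();print(o['ee_pos'],o['wrist_force'],R,to(.5315,.0122,.1348))"
```

```text
time: 23.1
ee_pos: [0.5309, 0.0123, 0.1366]
orientation: [0.501, 0.494, -0.489, 0.516]
wrist_force: [0.4, -0.6, -0.4]
opening: 0.0135
[0.5309 0.0123 0.1366] [ 0.3828 -0.5532 -0.3864] [[ 0.0336  0.9993  0.019 ]
 [-0.0097  0.0194 -0.9998]
 [-0.9994  0.0334  0.0103]] [0.0018 0.0005 0.0001]
```

```bash
python3 -m handwheel '[[0.0018,0.0005,0.0001,0,0.005],[0.0045,0.0019,0.0001,0,0.005],[0.0071,0.0033,0.0001,0,0.005],[0.0089,0.0043,0.0001,0,0.005],[0.0107,0.0052,0.0001,0,0.005],[0.0124,0.0062,0.0001,0,0.005],[0.0124,0.0062,0.0001,0,0.005]]'; python3 -c "
from go import *
o,R=st();print(o['ee_pos'],o['wrist_force'],o['ee_pos']@[-.5,0,.866],o['ee_pos']@[.866,0,.5])"
```

```text
time: 23.98
ee_pos: [0.5376, 0.0122, 0.1243]
orientation: [0.501, 0.494, -0.489, 0.516]
wrist_force: [-0.1, -0.7, -0.6]
opening: 0.0139
[0.5376 0.0122 0.1243] [-0.1108 -0.7139 -0.5909] -0.16113333782921513 0.5276759000037538
```

Depth is about 6 mm with no force, so the tip is in bore_1. I'll go on past 18 mm.

```bash
python3 -m handwheel '[[0.0026,0.0014,0,0,0.005],[0.0053,0.0028,0,0,0.005],[0.008,0.0042,0,0,0.005],[0.0106,0.0056,0,0,0.005],[0.0132,0.007,0,0,0.005],[0.015,0.008,0,0,0.005],[0.015,0.008,0,0,0.005]]'; python3 -c "
from go import *
o,R=st();print(o['ee_pos'],o['wrist_force'],o['ee_pos']@[-.5,0,.866],o['ee_pos']@[.866,0,.5])"
```

```text
time: 24.85
ee_pos: [0.5456, 0.0126, 0.1131]
orientation: [0.501, 0.494, -0.489, 0.516]
wrist_force: [-20.4, 2.9, 36.4]
opening: 0.0134
[0.5456 0.0126 0.1131] [-20.3743   2.9338  36.3945] -0.17483025758107962 0.529049172100897
```

```bash
python3 -m handwheel '[[-0.006,-0.0032,0,0,0.005],[-0.013,-0.007,0,0,0.005],[-0.02,-0.0106,0,0,0.005],[-0.024,-0.0127,0,0,0.005],[-0.024,-0.0127,0,0,0.005],[-0.0238,-0.0128,0.016,0,0.005],[-0.0236,-0.0129,0.032,0,0.005],[-0.0235,-0.013,0.048,0,0.005],[-0.0235,-0.013,0.048,0,0.005],[-0.0235,-0.013,0.048,0,0.005]]'; python3 -c "
from go import *
o,R=st();print(o['ee_pos'],o['wrist_force'],R,to(.5322,-.0360,.1348))"
```

```text
time: 26.1
ee_pos: [0.5327, -0.0354, 0.1367]
orientation: [0.501, 0.494, -0.489, 0.516]
wrist_force: [-0.2, 0.4, -1.2]
opening: 0.0137
[ 0.5327 -0.0354  0.1367] [-0.2242  0.4155 -1.155 ] [[ 0.0332  0.9993  0.0195]
 [-0.0096  0.0198 -0.9998]
 [-0.9994  0.033   0.0103]] [ 0.0018 -0.0006  0.0006]
```

```bash
python3 -m handwheel '[[0.0018,-0.0006,0.0004,0,0.005],[0.0045,0.0008,0.0004,0,0.005],[0.0071,0.0022,0.0004,0,0.005],[0.0089,0.0032,0.0004,0,0.005],[0.0107,0.0041,0.0004,0,0.005],[0.0124,0.0051,0.0004,0,0.005],[0.0124,0.0051,0.0004,0,0.005]]'; python3 -c "
from go import *
o,R=st();print(o['ee_pos'],o['wrist_force'],o['ee_pos']@[-.5,0,.866],o['ee_pos']@[.866,0,.5])"
```

```text
time: 26.98
ee_pos: [0.5388, -0.0357, 0.1246]
orientation: [0.501, 0.494, -0.489, 0.516]
wrist_force: [3.6, 1.7, 2.1]
opening: 0.0139
[ 0.5388 -0.0357  0.1246] [3.6003 1.6798 2.0571] -0.16151453789412262 0.5289157551044306
```

```bash
python3 -m handwheel '[[0.0026,0.0014,0,0,0.005],[0.0053,0.0028,0,0,0.005],[0.008,0.0042,0,0,0.005],[0.0106,0.0056,0,0,0.005],[0.0132,0.007,0,0,0.005],[0.015,0.008,0,0,0.005],[0.015,0.008,0,0,0.005]]'; python3 -c "
from go import *
o,R=st();print(o['ee_pos'],o['wrist_force'],o['torque'],o['ee_pos']@[-.5,0,.866],o['ee_pos']@[.866,0,.5])"
```

```text
time: 27.85
ee_pos: [0.5469, -0.0355, 0.11]
orientation: [0.501, 0.494, -0.489, 0.516]
wrist_force: [-3.2, 3.0, 6.7]
opening: 0.0138
[ 0.5469 -0.0355  0.11  ] [-3.172   3.0099  6.7   ] [0.5515 0.2486 0.0392] -0.17820837895130726 0.5285915488202755
```

```bash
python3 -m handwheel '[[0.0026,0.0014,0,0,0.005],[0.0053,0.0028,0,0,0.005],[0.008,0.0042,0,0,0.005],[0.0106,0.0056,0,0,0.005],[0.0124,0.0066,0,0,0.005],[0.0124,0.0066,0,0,0.005]]'; python3 -c "
from go import *
o,R=st();print(o['ee_pos'],o['wrist_force'],o['torque'],o['ee_pos']@[-.5,0,.866],o['ee_pos']@[.866,0,.5])"
```

```text
time: 28.6
ee_pos: [0.5513, -0.0354, 0.0995]
orientation: [0.499, 0.496, -0.49, 0.514]
wrist_force: [-24.3, 1.2, 28.0]
opening: 0.0135
[ 0.5513 -0.0354  0.0995] [-24.2738   1.2077  27.9893] [0.3734 3.105  0.0713] -0.18949051048845134 0.5271880074106529
```

```bash
python3 -m handwheel '[[0,0,0,0,0.012],[0,0,0,0,0.022],[0,0,0,0,0.03],[0,0,0,0,0.03]]'; python3 - <<'E'
from go import *
from h import *
o,R=st();print(o['ee_pos'],o['wrist_force'],o['opening'])
p=env.get_image("side");q=proj(p,[.553,-.036,.11]).astype(int);save(p,"c10.png",(q[0]-35,q[1]-35,q[0]+35,q[1]+35),8)
print(q-35)
E
```

```text
time: 29.1
ee_pos: [0.5514, -0.0355, 0.0993]
orientation: [0.499, 0.496, -0.49, 0.514]
wrist_force: [-0.3, 0.3, 0.6]
opening: 0.0303
[ 0.5514 -0.0355  0.0993] [-0.3235  0.2502  0.6391] 0.0303324879017823
[260 139]
```

View pics/c10.png

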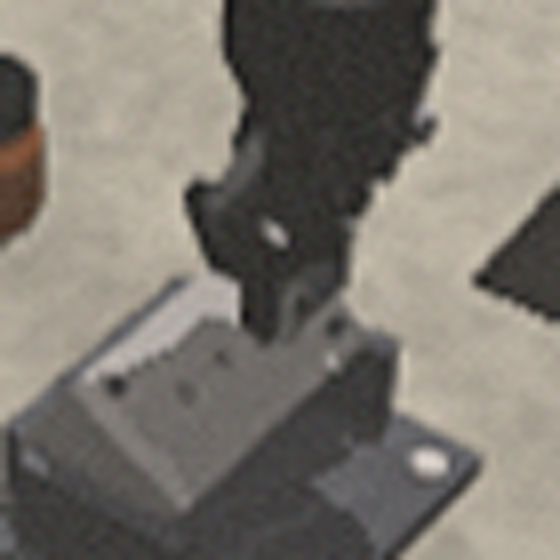

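```bash
python3 -m handwheel '[[0,0,0,0,0.02],[0,0,0,0,0.005],[0,0,0,0,0.005],[0,0,0,0,0.005],[0.0018,0.00095,0,0,0.005],[0.0035,0.0019,0,0,0.005],[0.0052,0.0028,0,0,0.005],[0.0052,0.0028,0,0,0.005]]'; python3 -c "
from go import *
o,R=st();print(o['ee_pos'],o['wrist_force'],o['torque'],o['ee_pos']@[-.5,0,.866],o['ee_pos']@[.866,0,.5])"
```

```text
time: 30.15
ee_pos: [0.5523, -0.0356, 0.0989]
orientation: [0.497, 0.497, -0.492, 0.514]
wrist_force: [-33.8, 1.4, 55.1]
opening: 0.013
[ 0.5523 -0.0356  0.0989] [-33.7841   1.3902  55.1321] [ 0.1353  5.6762 -0.0455] -0.19048947449318082 0.5277508201564458
```

```bash
python3 -m handwheel '[[0,0,0,0,0.014],[0,0,0,0,0.03],[0,0,0,0,0.04],[0,0,0,0,0.04],[-0.02,-0.011,0,0,0.04],[-0.05,-0.027,0,0,0.04],[-0.09,-0.06,0.02,0,0.04],[-0.12,-0.1,0.07,0,0.04],[-0.12,-0.13,0.12,0,0.04],[-0.12,-0.13,0.16,0,0.04]]'; python3 - <<'E'
from go import *
from h import *
P={n:env.get_image(n) for n in("side","top")};pickle.dump(P,open("P6.pkl","wb"))
print(env.get_obs()["ee_pos"])
n=np.array([-.5,-.007,.866]);B=np.array([.5678,-.0361,.082])
for k in P:
  print(k,"pred for shoulder gap 0,6mm; shoulder then handle end",[proj(P[k],B+n*(g+h)).round(1) for g in(0,.006) for h in(0,.05)])
  for t in("gauge","gauge_shoulder","bore_1"): print(t,[(np.round(q["position"][::-1],1),round(q["conf"],2)) for q in env.tip_of(t,P[k])[:3]])
  print([(np.round(q["bbox"],1),round(q["conf"],2)) for q in env.search_frame("gauge",P[k])[:3]])
im=P["side"]["img"].mean(2).astype(int);print("   ",list(range(286,310)))
for v in range(160,188): print(v,*["%3d"%q for q in im[v,286:310]])
E
```

```text
time: 31.4
ee_pos: [0.4219, -0.1988, 0.2184]
orientation: [0.498, 0.496, -0.492, 0.514]
wrist_force: [1.0, 0.6, -0.2]
opening: 0.04
[ 0.4227 -0.2004  0.2177]
side pred for shoulder gap 0,6mm; shoulder then handle end [array([291.3, 179.3]), array([298.8, 172.2]), array([292.2, 178.5]), array([299.8, 171.4])]
gauge [(array([284.7, 187.9]), 0.41)]
gauge_shoulder [(array([289.7, 180.2]), 0.42)]
bore_1 [(array([288.9, 183.6]), 0.97), (array([280.9, 186.9]), 0.78), (array([293.6, 178.1]), 0.66)]
[(array([295.9, 175.7,  11.3,   8.6]), 0.37)]
top pred for shoulder gap 0,6mm; shoulder then handle end [array([295.2, 207.1]), array([297. , 214.5]), array([295.4, 207.9]), array([297.2, 215.4])]
gauge [(array([292.2, 204.6]), 0.5)]
gauge_shoulder [(array([297.8, 207.7]), 0.51), (array([181. , 228.4]), 0.5)]
bore_1 [(array([274.7, 204.3]), 0.92), (array([284.3, 205.7]), 0.91), (array([295.1, 206.1]), 0.64)]
[(array([338. , 272.9,  13.3,  20.3]), 0.62), (array([297.9, 215.8,  11.6,  14.5]), 0.52)]
    [286, 287, 288, 289, 290, 291, 292, 293, 294, 295, 296, 297, 298, 299, 300, 301, 302, 303, 304, 3
[... 2123 characters left out ...]

181 183 186 183 184 179 139  60  69  80 107 178 190 178 183 177 130 116 194 187 156 118 103 108 126
182 177 135 151 180 189 176  83  87  97 116 154 177 182 181 180 181 162 187 150  86  84  98 101 100
183 165  61  95 159 187 183 147 107 107 104 116 173 174 181 183 189 189 150  83  50  59  67  83  94
184 170  92 105 159 184 186 173 108 106 105 106 152 173 178 187 185 152  82  53  62  63  54  51 106
185 178 155 156 180 177 180 179 146 107  99 100 119 174 173 179 141  85  54  54  64  58  55  58 109
186 185 184 185 180 180 177 184 179 109 106 104 116 155 171 128  59  52  55  62  60  67  55  65 121
187 186 181 178 180 182 178 180 179 146 114 111 102 115 136  58  55  63  60  60  66  61  54  66 127
```

```bash
python3 - <<'E'
from h import *
P=pickle.load(open("P6.pkl","rb"))
im=P["top"]["img"].mean(2).astype(int);print("   ",list(range(286,308)))
for v in range(200,224): print(v,*["%3d"%q for q in im[v,286:308]])
# silhouette match of handle cylinder (side): mean darkness inside vs gap
n=np.array([-.5,-.007,.866]);u1=np.array([0,1,0]);u2=np.cross(n,u1)
for k,b in(("side",(.87,.07)),("top",(-.2,-.4))):
  I=P[k]["img"].mean(2)
  for B in([.568,-.0359,.082],):
    for g in np.arange(-.004,.013,.002):
      pts=[proj(P[k],np.array(B)+n*(g+h)+.008*(np.cos(t)*u1+np.sin(t)*u2)) for h in(0,.05) for t in np.linspace(0,6.28,24)]
      m=cv2.fillConvexPoly(np.zeros(I.shape,np.uint8),cv2.convexHull(((np.array(pts)+b)*16).round().astype(np.int32)),255,shift=4)
      # small ring outside
      r=cv2.dilate(m,np.ones((3,3),np.uint8))-m
      print(k,round(g,3),round(I[m>0].mean(),1),round(I[r>0].mean()-I[m>0].mean(),1))
E
```

```text
[286, 287, 288, 289, 290, 291, 292, 293, 294, 295, 296, 297, 298, 299, 300, 301, 302, 303, 304, 305, 306, 307]
200 169 169 169 169 168 168 169 168 167 168 167 168 167 166 166 165 166 166 166 166 165 167
201 169 169 168 168 168 167 169 168 168 167 168 167 166 167 167 165 166 166 166 166 164 166
202 170 169 169 170 168 169 168 169 167 168 168 167 167 167 166 166 166 166 166 166 166 166
203 168 168 168 169 168 168 168 166 165 164 164 167 168 167 167 165 166 167 166 166 166 167
204 154 160 165 168 168 167 163 157 150 146 153 160 164 166 167 166 167 166 168 167 167 166
205 124 141 160 166 167 163 151 132 116 111 124 141 159 166 168 167 167 167 168 166 167 168
206 105 126 154 165 165 155 132 106  87  82  95 124 153 166 168 168 166 167 167 167 166 167
207 119 133 156 166 164 149 114  82  67  64  76 105 141 163 167 167 167 167 167 167 165 166
208 146 152 162 167 161 141 101  63  53  56  64  90 128 157 167 167 166 167 166 165 166 165
209 162 165 166 162 148 122  87  56  50  54  61  80 118 154 166 166 165 167 166 165 165 167
210 167 166 164 155 132 104  78  54  54  62  66  76 111 149 164 166 1
[... 895 characters left out ...]
 73  74  72  68  64  64  64  63  62  62  62  57
221  66  81  91  95  97  96  96  96  95  97  95  95  89  79  74  73  72  69  60  57  52  42
222  81  95 104 106 107 107 108 107 107 107 107 106 103  99  97  97  95  86  68  57  53  44
223  96 105 107 107 109 108 109 108 108 109 109 109 108 107 108 107 106  96  78  64  59  58
side -0.004 102.1 63.0
side -0.002 102.9 63.5
side 0.0 102.3 61.0
side 0.002 103.6 58.3
side 0.004 105.5 60.1
side 0.006 107.6 49.6
side 0.008 110.0 41.8
side 0.01 111.4 44.7
side 0.012 114.1 43.5
top -0.004 100.6 38.5
top -0.002 99.6 38.8
top 0.0 96.9 39.7
top 0.002 97.4 39.4
top 0.004 95.9 36.9
top 0.006 95.0 35.1
top 0.008 94.3 33.3
top 0.01 94.6 31.5
top 0.012 93.9 29.8
```

```bash
python3 -c "
from go import *
print(to(.5465,-.0362,.20),to(.5465,-.0362,.14))"
```

```text
[ 0.0188  0.1264 -0.1575] [ 0.0788  0.1251 -0.1581]
```

```bash
python3 -m handwheel '[[0.005,0.04,-0.05,0,0.01],[0.01,0.08,-0.1,0,0],[0.019,0.126,-0.1575,0,0],[0.019,0.126,-0.1575,0,0],[0.05,0.126,-0.158,0,0],[0.07,0.1252,-0.158,0,0],[0.0788,0.1251,-0.158,0,0],[0.0788,0.1251,-0.158,0,0]]'; python3 -c "
from go import *
o,R=st();print(o['ee_pos'],o['wrist_force'],o['opening'],R[:,0],to(.5465,-.0362,.13))"
```

```text
time: 32.9
ee_pos: [0.5464, -0.0366, 0.1401]
orientation: [0.497, 0.497, -0.491, 0.514]
wrist_force: [-0.7, 0.2, 0.2]
opening: 0.0002
[ 0.5464 -0.0366  0.1401] [-0.7284  0.2429  0.2037] 0.0002035829534770689 [ 0.0223 -0.0106 -0.9997] [ 0.0101 -0.0001 -0.0005]
```

```bash
python3 -m handwheel '[[0.003,0,0,0,0],[0.006,0,0,0,0],[0.0075,0,0,0,0],[0.0075,0,0,0,0]]'; python3 -m handwheel '[[0.0015,0,0,0,0],[0.003,0,0,0,0],[0.003,0,0,0,0]]';python3 -m handwheel '[[0.001,0,0,0,0],[0.002,0,0,0,0],[0.002,0,0,0,0]]'
```

```text
time: 33.4
ee_pos: [0.5466, -0.0366, 0.1326]
orientation: [0.497, 0.497, -0.491, 0.514]
wrist_force: [0.9, 0.6, -1.1]
opening: -0.0001
time: 33.78
ee_pos: [0.5466, -0.0367, 0.1295]
orientation: [0.497, 0.498, -0.491, 0.514]
wrist_force: [0.1, 0.5, 0.4]
opening: -0.0001
time: 34.15
ee_pos: [0.5467, -0.0367, 0.1276]
orientation: [0.497, 0.498, -0.491, 0.514]
wrist_force: [0.3, -0.6, 1.7]
opening: 0.0001
```

```bash
python3 -m handwheel '[[0.001,0,0,0,0],[0.002,0,0,0,0],[0.002,0,0,0,0]]';python3 -m handwheel '[[0.001,0,0,0,0],[0.002,0,0,0,0],[0.002,0,0,0,0]]'
```

```text
time: 34.52
ee_pos: [0.547, -0.0369, 0.1267]
orientation: [0.497, 0.497, -0.491, 0.514]
wrist_force: [-3.5, 0.6, 10.6]
opening: -0.0002
time: 34.9
ee_pos: [0.5473, -0.0372, 0.1265]
orientation: [0.497, 0.496, -0.491, 0.515]
wrist_force: [-6.4, 0.6, 15.4]
opening: -0.0005
```

```bash
python3 -m handwheel '[[-0.01,0,0,0,0],[-0.04,0,0,0,0],[-0.09,0,0,0,0.02],[-0.12,-0.03,0.03,0,0.04],[-0.12,-0.08,0.06,0,0.04],[-0.12,-0.12,0.06,0,0.04],[-0.12,-0.12,0.06,0,0.04]]'; python3 - <<'E'
from h import *
import fit
P={n:env.get_image(n) for n in("side","top")};Q=pickle.load(open("P6.pkl","rb"))
d=np.abs(P["side"]["img"].astype(int)-Q["side"]["img"]).mean(2);print("gauge region change",d[165:190,280:310].mean().round(1))
Q=pickle.load(open("P0.pkl","rb"))
for nm,b in(("thick",(180,210,215,245)),("jar",(295,125,330,160)),("can",(230,105,265,150)),("wrench",(235,255,305,285)),("bearing",(325,262,350,285))):
    print(nm,np.abs(P["top"]["img"].astype(int)-Q["top"]["img"]).mean(2)[b[1]:b[3],b[0]:b[2]].mean().round(1))
for k in P: print(k,[(np.round(q["position"][::-1],1),round(q["conf"],2)) for q in env.tip_of("cover",P[k])[:2]],proj(P[k],[.468,-.27,.003]).round(1))
print(env.get_obs()["ee_pos"],env.get_obs()["wrist_force"])
E
```

```text
time: 35.78
ee_pos: [0.4244, -0.0987, 0.2448]
orientation: [0.498, 0.496, -0.491, 0.515]
wrist_force: [-0.0, 0.2, -1.1]
opening: 0.0398
gauge region change 2.6
thick 0.8
jar 0.9
can 0.8
wrench 54.0
bearing 41.7
side [(array([349.7, 176.8]), 0.7)] [351.9 173.7]
top [(array([376.7, 250.2]), 0.79)] [376.8 250.4]
[ 0.42658495 -0.09850429  0.24438732] [-0.32462731 -0.44041488  0.48482919]
```

```bash
python3 -c "
from workcell import env
print(env.job_done())"
```

```text
the job is handed in; nothing more can be done
None
```

The cover plate is lying flat on the mat and the thin gauge is home in bore_3, the clear bore. I handed the job in at about 36 s.

**Cover:** I lifted it off along the face normal and rolled it flat on the mat before releasing it. In the last pictures its centre matched the mat's centre to within about 3 px.

**Gauge:** I tilted it in the grip against the stand's rear edge and then probed the bores in turn:
- **bore_2:** stopped at about 18 mm.
- **bore_1:** stopped at about 19 mm.
- **bore_3:** went past that depth with only a few newtons.

**Checks on the gauge being home:**
- **Disagreed:** held in the gripper, it stopped at an estimated 34 mm in bore_3. I let go, gripped again and pushed; it then stayed firm, so I believe it slid home when released.
- **Agreed:** touching the handle's top with shut fingers made contact at z ≈ 127 mm. A gauge fully home should give about 129 mm, and one 6 mm short about 134 mm.
- **Weaker:** the pictures fit a closed gap to within about 2 mm, but on their own they are too coarse to prove it.

**Other objects:** the thick gauge, jar and spray can showed no change. I could not compare the wrench and bearing at the end because those picture areas had changed a lot. I took this to be the arm and its shadow, and made no contact there that I know of. I did not check the screwdriver, wood block or brush.

**Forces:** the highest I read was about 65 N, a push on the gauge, against the 120 N wrist limit. Readings came only at the end of each move.

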